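# Stack an aluminium plate in the corner jig and centre-punch its cross

## Robot

A 6-joint arm with a two-finger parallel gripper is mounted at the origin on the work surface. World frame = base frame: x ahead of the robot, y to its left, z up, the work surface at z = 0. Lengths are in m, angles in rad, forces in N, time in s.
With the tool pointing down it reaches from about 0.375 to 0.975 m from the base axis. Payload 3.8 kg.
Tool frame: the origin (TCP) lies on the centre line of the jaws, within the pads' length; the fingertips stand 14 mm ahead of it and the grasp point (between the pads) lies 5 mm behind it (bot.finger_overhang is the distance from the TCP to the fingertips, in m); y points along the fingers, x is the direction in which the jaws open and shut, and the axes are right-handed (so a half turn about y gives the same grasp; the last joint's range is limited). The gripper opens to 85 mm and grips with 20 to 120 N. Pads are 22 mm wide; open, the fingers measure 114 mm over their backs; the gripper's body (76 mm by 85 mm) begins 54 mm behind the grasp point. The pads swing forward as they close: fully open they stand 13 mm farther back than shut.
Start: joints at [-1.142, 0.264, 1.604, -0, 1.274, -0.037], TCP at [0.303, -0.603, 0.245] pointing down, gripper open.
Joint ranges: [-2.63, 2.63], [-0.94, 2.18], [0.31, 2.57], [-1.31, 4.45], [0, 2.66], [-2.55, 2.55]. Speed limits (rad/s): [2.57, 2.57, 3.14, 3.14, 3.14, 3.14].

## Interface

Orientations are given as a rotation vector (axis times angle).
In Python, from workcell import readout, read_camera, bot, spotter gives the robot as it stands.
- The arm moves only by the tool jog_arm, never from a script. Its argument "increments" is a list of rows, each a list of 7 numbers: the shift along the tool's x, y, z in m, then the turn, a rotation vector about the tool's x, y, z in rad, then the opening, from 0 (shut) to 1 (fully open). A call has 1 to 10 rows; each row shifts and turns the pose as measured when the row begins, along the tool's axes as they then stand; what a row does not reach is not made up. A row lasts 1/8 s, in which the tool goes at most 62.5 mm and 10.7 degrees, less where a joint would pass 70% of its speed; a pose out of reach is approached as far as the arm can. A call with a gripper value outside its range is refused whole. The fingers move at their own pace and stop on an object; "force" is the grip in N (left out, the last holds). Time passes only in rows, so rows that do not move let the fingers close. It gives the time, the measured TCP pose, the force and the opening at its end, in the units of the state.
- readout.read_state(): the state, without advancing time (a new reading comes with each control period).
- read_camera(name): name is "side" or "top" or "wrist"; returns a dict with "img" (384x512x3 uint8, blue, green, red), "range_z" (384x512 float32, m along the optical axis (not along the pixel's ray), 0 where there is no reading), "fx", "fy", "cx", "cy" (pixels), "distortion" ([k1, k2, p1, p2, k3] as OpenCV has them; the pictures are not rectified), "world_from_camera" (4x4, takes a point from camera to world coordinates). Camera axes: x right, y down, z forward; pixel columns grow to the right and rows downward; lengths in m; the calibration is good to about 2 mm. A picture is of the moment at which its call begins.
- bot.finish_job(): hands the job in, once; it reports no verdict.
Trained networks look in a picture, given as the dict that the camera call returned (one of the last four; its "shot" number tells which), for a name from the list of things; names that differ only in an ending like _2 or _b are one class to them, and where a whole thing is asked for, a point or a joint stands for the part that bears it (a point fixed in the world has none). Each returns a list of dicts, best first, with "p" (0 to 1); they miss things now and then, are a little off and sometimes report something else, mostly with a low value. They report only what shows in the picture. A call takes as long as a camera call. They do not tell look-alikes from the thing itself.
- spotter.masks_of(picture, thing): "mask" (384x512 bool, what is visible of it) and "location" ([column, row] in pixels, amid what is visible of it).
- spotter.spot_point(picture, thing): "location" ([column, row] in pixels: a listed point, or the origin of a listed thing).
The state is a dict: "time": time; "q": joint angles; "joint_vel": joint speeds; "joint_torque": joint torques, N m; "tool_pos": TCP position; "tcp_rot": TCP orientation; "wrist_force": force on the tool from outside, world axes, zero at the start; "torque": the same for the moment, N m; "width": opening from 0.0 (shut) to 1.0 (fully open).
Only numpy, scipy, OpenCV 4.12 (cv2) and the standard library are available. Lean on these libraries where they do the work, as an engineer would, in place of code of your own. Each camera call takes 0.05 s, during which the arm holds its last target. There are 200 camera calls.

## Task

Lay the loose aluminium plate on top of the one already lying in the corner jig, with its scribed cross at the end away from the end fence, push it flush against both fences and let go. Then stand the automatic punch upright on the scribed cross and press it straight down until its spring trips; punch nowhere else. Finally stand the punch back upright on its round rubber pad, leaving both plates squared in the corner and everything else on the table where it was.

Things in the scene. Friction and masses are not known exactly. Their poses are not given: they have to be found in the camera images.
- jig: Fixed corner jig: plywood bed 130 (x) x 200 (y) x 12 mm; origin at the centre of its underside. Two dark steel fences, tops 46 mm above the table. End fence: inner face at jig y = +80 mm looking to -y, from jig x -20 to +58 mm. Side fence: inner face at jig x = +40 mm looking to -x, short: jig y +40 to +98 mm only. Plates lie with their long edges along jig y.
- jig_seat (a point): Fixed point of the jig, at jig x = +12, y = +5 mm, 24 mm above the table: the middle of the underside of the upper plate when that is squared on the first one; axes as the jig's. The fences leave the fingers free room on both sides here. The cross then lies 35 mm from here to jig -y.
- first_plate_mid (a point): Centre (half-way up) of the plain aluminium plate, 56 (x) x 150 (y) x 12 mm, 0.27 kg, loose, already lying squared in the jig on the bed (its top is 24 mm above the table). Its y is its long axis.
- plate_mid (a point): Centre (half-way up) of the loose aluminium plate to stack, 56 (x) x 150 (y) x 12 mm, about 0.27 kg, flat on the table, told by the scribed cross near its -y end. y is its long axis; it starts turned less than 0.8 rad from the jig, cross already on the jig's -y side. Stacked, its top is 36 mm above the table.
- plate_cross (a point): The point to punch: crossing of two thin dark scribed lines on the plate's top face, on its long centre line, 35 mm from the plate's centre towards its -y end. The lines run to the plate's edges on three sides, so they show around the punch's foot.
- punch_foot (a point): Centre of the underside of the automatic punch's foot (the punching point). z points up the punch, a steel tool 118 mm tall, 0.22 kg, that stands by itself: bell foot 40 mm diameter, 42 mm tall, narrowing to 29 mm; then a dark ribbed round barrel 26 mm diameter, from 42 to 106 mm above the underside; then a cap 33 mm diameter up to 118 mm.
- punch_grip (a point): Point on the punch's axis in the barrel, 80 mm above the foot's underside while not pressed: a good place to grip. It sinks with the barrel.
- plunger (a joint): How far the barrel is pushed down into the bell foot, in m: 0 at rest, 0.013 at its stop. The push needed climbs from about 3 N to about 12 N at 4 to 6 mm; then the spring trips and the push collapses to about 5 N at the stop. Tripped beyond 11 mm (12 mm is a good depth to push). Released, the barrel springs back up by itself.
- pad: The punch's parking place: a fixed black rubber disc 90 mm in diameter, 6 mm thick, on the table; origin at the centre of its underside. The punch stands on it at the start.
- torch: Bystander: black inspection torch standing on its head, 44 mm diameter at the foot, 130 mm tall; origin at its underside.
- sizer: Bystander: wooden tapered bangle sizer standing up, 64 mm diameter at the foot, 120 mm tall; origin at its underside.
- bangle: Bystander: jade bangle lying flat, 74 mm outside, 10 mm high; origin at its underside.
- jar: Bystander: closed jar, 60 mm diameter, 80 mm tall; origin at its underside.
Things that resemble listed ones, but are neither listed nor needed, are in the scene too. What is shaped like the part that bears punch_foot but purple is not meant. Leave any green or turquoise look-alike of the part that bears plate_mid alone.

How it is judged:
By the outcome, as a careful person would: the job done as asked, in the order asked, and still so for the second after the job is handed in, with the robot touching nothing.
It also fails if it takes over 69 s, if anything falls off the work surface, if the arm or the gripper's body presses on something with over 40 N, if the wrist force passes 120 N, or if a joint passes its speed limit or range.

## Working session

There is one attempt and no reset: what is moved stays moved. The work goes in short steps, Python scripts to look and compute and a tool call to move; the robot and the scene stay as the last step left them, time stands still between calls to the robot, and variables do not carry over. Pictures are saved under pics/ and viewed, about 8 in all and at most 12, crops included, and the job is handed in when it is done.

Besides the shell and the picture viewer there is one more tool, called after ">>>" as name([rows], argument=value, ...), one row to a line, values as JSON. jog_arm: Moves the arm, as the interface text tells. Its arguments: {"type":"object","properties":{"increments":{"type":"array"},"force":{"type":"number"}},"required":["increments"]}

```bash
ls; mkdir -p pics
cat > h.py <<'E'
import numpy as np, cv2
from scipy.spatial.transform import Rotation as R
from workcell import readout, read_camera, bot, spotter
def und(c,uv):
    K=np.array([[c['fx'],0,c['cx']],[0,c['fy'],c['cy']],[0,0,1]])
    return cv2.undistortPoints(np.array(uv,float).reshape(-1,1,2),K,np.array(c['distortion'])).reshape(-1,2)
def at_z(c,uv,z):
    n=und(c,uv); T=np.array(c['world_from_camera']); d=np.c_[n,np.ones(len(n))]@T[:3,:3].T; o=T[:3,3]
    return o+d*((z-o[2])/d[:,2])[:,None]
def cloud(c,mask=None):
    z=c['range_z']; m=(z>0) if mask is None else (z>0)&mask
    v,u=np.nonzero(m); n=und(c,np.c_[u,v]); zz=z[v,u][:,None]; T=np.array(c['world_from_camera'])
    return np.c_[n*zz,zz]@T[:3,:3].T+T[:3,3]
def proj(c,P):
    T=np.linalg.inv(np.array(c['world_from_camera'])); K=np.array([[c['fx'],0,c['cx']],[0,c['fy'],c['cy']],[0,0,1]])
    return cv2.projectPoints(np.array(P,float).reshape(-1,1,3),cv2.Rodrigues(T[:3,:3])[0],T[:3,3],K,np.array(c['distortion']))[0].reshape(-1,2)
def st():
    s=readout.read_state(); print('t',round(s['time'],2),'p',np.round(s['tool_pos'],4),'R',np.round(R.from_rotvec(s['tcp_rot']).as_matrix().ravel(),3),'F',np.round(s['wrist_force'],1),'w',round(s['width'],3)); return s
E
python3 - <<'E'
from h import *
st()
cs={n:read_camera(n) for n in('top','side')}
cv2.imwrite('pics/a.png',cs['top']['img']);cv2.imwrite('pics/b.png',cs['side']['img'])
for n,c in cs.items():
    print(n,np.round(np.array(c['world_from_camera'])[:3],3).tolist())
    for t in ['jig_seat','first_plate_mid','plate_mid','plate_cross','punch_foot','punch_grip','pad','torch','sizer','bangle','jar','jig']:
        print(t,[(round(d['p'],2),np.round(d['location']).tolist()) for d in spotter.spot_point(c,t)[:3]])
E
```

```text
pics
t 0.0 p [ 0.3029 -0.6024  0.2439] R [ 0.449 -0.001  0.893 -0.893  0.002  0.449 -0.002 -1.     0.   ] F [-0.6 -0.1  0.5] w 0.997
top [[0.015, -0.983, 0.181, 0.338], [-1.0, -0.018, -0.015, 0.055], [0.018, -0.181, -0.983, 1.097]]
jig_seat [(0.83, [348.0, 183.0])]
first_plate_mid [(0.61, [262.0, 251.0])]
plate_mid [(0.71, [264.0, 138.0]), (0.69, [212.0, 136.0]), (0.65, [150.0, 220.0])]
plate_cross [(0.97, [198.0, 137.0]), (0.91, [232.0, 188.0]), (0.75, [313.0, 254.0])]
punch_foot [(0.81, [101.0, 200.0]), (0.65, [148.0, 221.0])]
punch_grip [(0.68, [94.0, 194.0]), (0.52, [144.0, 217.0])]
pad [(0.75, [152.0, 220.0]), (0.69, [346.0, 182.0])]
torch [(0.9, [260.0, 142.0]), (0.51, [219.0, 187.0])]
sizer [(0.77, [150.0, 172.0])]
bangle [(0.7, [262.0, 253.0])]
jar []
jig []
side [[-0.996, -0.057, 0.067, 0.439], [-0.087, 0.752, -0.653, 0.722], [-0.013, -0.656, -0.755, 0.881]]
jig_seat [(0.86, [241.0, 151.0]), (0.7, [264.0, 299.0])]
first_plate_mid [(0.81, [241.0, 155.0])]
plate_mid [(0.95, [235.0, 237.0]), (0.83, [181.0, 244.0]), (0.82, [306.0, 171.0])]
plate_cross [(0.87, [296.0, 180.0]), (0.56, [236.0, 226.0]), (0.55, [180.0, 251.0])]
punch_foot [(0.6, [236.0, 348.0]), (0.59, [259.0, 297.0]), (0.15, [262.0, 296.0])]
punch_grip [(0.69, [232.0, 342.0]), (0.49, [264.0, 285.0])]
pad [(0.77, [265.0, 296.0])]
torch [(0.75, [240.0, 155.0]), (0.71, [192.0, 203.0])]
sizer []
bangle [(0.73, [294.0, 209.0])]
jar [(0.78, [302.0, 137.0])]
jig [(0.92, [240.0, 156.0])]
```

```bash
python3 -c "
import cv2;print(cv2.imread('pics/a.png').shape)"
```

```text
(384, 512, 3)
```

View pics/a.png

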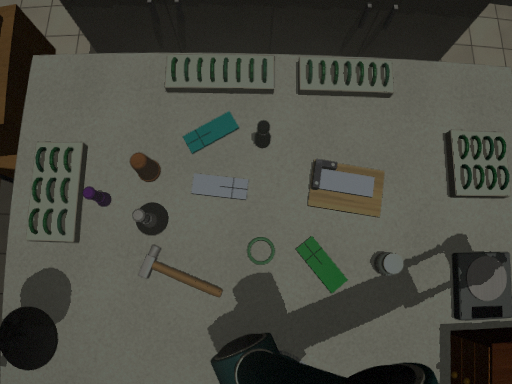

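View pics/b.png

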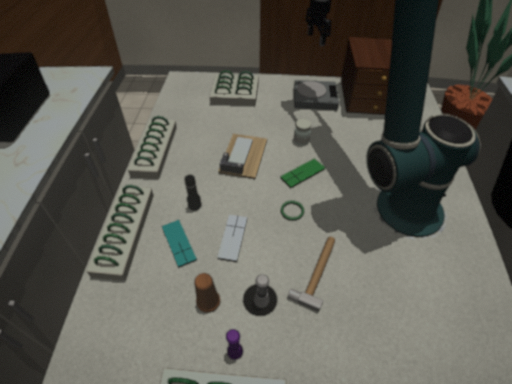

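The top view shows the plain plate in the jig at (347,183), with the end fence to the image left (world +y) and the side fence at the top (world +x). The loose white plate is at (220,186) with its cross toward the right end at (235,187). The punch on its pad is at (150,217). The purple punch at (100,197) and the green and turquoise plates are look-alikes. The side view agrees: plate (235,237), jig (242,155), punch (262,290).

```bash
cat >> h.py <<'E'
def tgtR(psi):  # tool x horizontal at heading psi, tool y down
    x=np.array([np.cos(psi),np.sin(psi),0]); y=np.array([0,0,-1.]); return np.c_[x,y,np.cross(x,y)]
def plan(p,psi,n,s=None,R0=None,p0=None):
    s=s or readout.read_state(); p0=np.array(s['tool_pos']) if p0 is None else p0; R0=R.from_rotvec(s['tcp_rot']) if R0 is None else R0
    Rt=R.from_matrix(tgtR(psi)); rv=(R0.inv()*Rt).as_rotvec()
    print('total deg',np.degrees(np.linalg.norm(rv)),'dist',np.linalg.norm(np.array(p)-p0))
    for i in range(n):
        Ri=R0*R.from_rotvec(rv*i/n); print(np.round(np.r_[Ri.inv().apply((np.array(p)-p0)/n),rv/n],4).tolist())
E
python3 - <<'E'
from h import *
print(bot.finger_overhang,[a for a in dir(bot) if a[0]!='_'])
c=read_camera('top'); w=read_camera('wrist')
st(); print(np.round(np.array(w['world_from_camera']),3).tolist(), w['fx'])
g=c['img'].astype(int)
hsv=cv2.cvtColor(c['img'],cv2.COLOR_BGR2HSV)
for name,(u,v) in dict(plate=(210,186),first=(350,182)).items():
    m=np.zeros((386,514),np.uint8); im=c['img'].copy()
    cv2.floodFill(im,m,(u,v),0,(9,)*3,(9,)*3,4|cv2.FLOODFILL_MASK_ONLY|(255<<8)|cv2.FLOODFILL_FIXED_RANGE)
    m=m[1:-1,1:-1]; m=cv2.morphologyEx(m,cv2.MORPH_CLOSE,np.ones((5,5)))
    v_,u_=np.nonzero(m); P=at_z(c,np.c_[u_,v_],.012 if name=='plate' else .024)
    r=cv2.minAreaRect(P[:,:2].astype(np.float32)); print(name,len(P),r)
    print(' depth z',np.median(cloud(c,m>0)[:,2]))
print('cross',at_z(c,[[234,187]],.012))
for t in ['punch_foot','punch_grip','pad','jar','torch','sizer']:
    for d in spotter.masks_of(c,t)[:3]:
        P=cloud(c,d['mask']); print(t,round(d['p'],2),np.round(d['location']),np.round(np.median(P,0),3),np.round(P[:,2].max(),3))
        if t.startswith('punch'):
            Q=P[P[:,2]>P[:,2].max()-.01]; print('  top',np.round(Q.mean(0),4))
E
```

```text
0.014 ['MotionError', 'finger_overhang', 'finish_job']
t 1.4 p [ 0.3031 -0.6031  0.2453] R [ 0.449 -0.     0.893 -0.893  0.     0.449 -0.    -1.    -0.   ] F [-0.2  0.7 -0.1] w 1.0
[[0.449, -0.859, -0.245, 0.365], [-0.893, -0.432, -0.123, -0.572], [0.0, 0.274, -0.962, 0.375], [0.0, 0.0, 0.0, 1.0]] 330.9655478906572
plate 784 ((0.5484327077865601, 0.17246152460575104), (0.10757243633270264, 0.05483585223555565), 84.35321044921875)
 depth z 0.012405299424854133
first 1015 ((0.5597977638244629, -0.19295011460781097), (0.1449224203824997, 0.054019249975681305), 81.47982788085938)
 depth z 0.024180987582540725
cross [[0.54333588 0.11142524 0.012     ]]
punch_foot 0.8 [145. 219.] [0.447 0.329 0.096] 0.128
  top [0.4495 0.3352 0.1233]
punch_foot 0.66 [346. 183.] [ 0.559 -0.194  0.024] 0.047
  top [ 0.5703 -0.1166  0.0474]
punch_grip 0.7 [ 91. 190.] [0.502 0.463 0.113] 0.123
  top [0.5034 0.4686 0.1175]
punch_grip 0.66 [140. 217.] [0.449 0.331 0.122] 0.128
  top [0.4495 0.3352 0.1233]
punch_grip 0.29 [344. 196.] [ 0.525 -0.192  0.013] 0.052
  top [ 0.5866 -0.1197  0.0462]
pad 0.78 [155. 222.] [0.451 0.319 0.006] 0.015
jar 0.66 [388. 262.] [ 0.343 -0.284  0.078] 0.086
torch 0.72 [262. 133.] [0.669 0.039 0.081] 0.135
sizer 0.89 [146. 166.] [0.578 0.336 0.091] 0.125
```

Run:
```python
from h import *
plan([.555,-.20,.245],-.148,10)
```

```text
total deg 54.831978631840556 dist 0.47528907075181115
[-0.0247, 0.0, 0.0406, 0.0, -0.0957, -0.0]
[-0.0207, 0.0, 0.0428, 0.0, -0.0957, -0.0]
[-0.0165, 0.0, 0.0446, 0.0, -0.0957, -0.0]
[-0.0122, 0.0, 0.0459, 0.0, -0.0957, -0.0]
[-0.0077, 0.0, 0.0469, 0.0, -0.0957, -0.0]
[-0.0032, 0.0, 0.0474, 0.0, -0.0957, -0.0]
[0.0013, 0.0, 0.0475, 0.0, -0.0957, -0.0]
[0.0058, 0.0, 0.0472, 0.0, -0.0957, -0.0]
[0.0103, 0.0, 0.0464, 0.0, -0.0957, -0.0]
[0.0147, 0.0, 0.0452, 0.0, -0.0957, -0.0]
```

>>> jog_arm([
  [-0.025, 0, 0.041, 0, -0.096, 0, 1],
  [-0.021, 0, 0.043, 0, -0.096, 0, 1],
  [-0.017, 0, 0.045, 0, -0.096, 0, 1],
  [-0.012, 0, 0.046, 0, -0.096, 0, 1],
  [-0.008, 0, 0.047, 0, -0.096, 0, 1],
  [-0.003, 0, 0.047, 0, -0.096, 0, 1],
  [0.001, 0, 0.047, 0, -0.096, 0, 1],
  [0.006, 0, 0.047, 0, -0.096, 0, 1],
  [0.01, 0, 0.046, 0, -0.096, 0, 1],
  [0.015, 0, 0.045, 0, -0.096, 0, 1],
], force=40)

```text
time: 2.95
tool_pos: [0.5554, -0.1883, 0.2463]
tcp_rot: [-1.572, 0.091, -0.098]
wrist_force: [0.2, -1.3, -0.1]
width: 1.0
```

Run:
```python
from h import *
s=st(); print(np.round(s['q'],2))
read_camera('wrist'); w=read_camera('wrist'); cv2.imwrite('pics/c.png',w['img']); np.save('w1.npy',w,allow_pickle=True)
P=cloud(w)
c=w
for t in ['jig_seat','first_plate_mid','jig']:
    print(t,[(round(d['p'],2),np.round(d['location']).tolist()) for d in spotter.spot_point(c,t)[:2]])
for lo,hi in((.021,.028),(.009,.016),(.043,.05)):
    Q=P[(P[:,2]>lo)&(P[:,2]<hi)]; print(lo,len(Q),cv2.minAreaRect(Q[:,:2].astype(np.float32)),np.median(Q[:,2]))
plan([.548,.08,.245],-.11,6)
```

```text
t 2.95 p [ 0.5554 -0.1883  0.2463] R [ 0.993  0.004  0.12  -0.12  -0.004  0.993  0.005 -1.    -0.003] F [ 0.2 -1.3 -0.1] w 1.0
[-0.37  0.09  1.8  -0.    1.24 -0.25]
jig_seat []
first_plate_mid [(0.98, [254.0, 170.0])]
jig []
0.021 8232 ((0.5740985870361328, -0.19717851281166077), (0.27037450671195984, 0.49127641320228577), 89.52940368652344) 0.02516797784016414
0.009 19172 ((0.5546752214431763, -0.16282318532466888), (0.2872256636619568, 0.5605276823043823), 84.13670349121094) 0.013161228090822902
0.043 2527 ((0.5751791000366211, -0.19360120594501495), (0.19438226521015167, 0.507582426071167), 89.3581771850586) 0.04718294141234192
total deg 0.8264718831617455 dist 0.2698781424151092
[-0.0066, -0.0, 0.0445, 0.0006, -0.0023, 0.0006]
[-0.0065, 0.0, 0.0445, 0.0006, -0.0023, 0.0006]
[-0.0064, 0.0, 0.0445, 0.0006, -0.0023, 0.0006]
[-0.0063, 0.0001, 0.0445, 0.0006, -0.0023, 0.0006]
[-0.0062, 0.0001, 0.0445, 0.0006, -0.0023, 0.0006]
[-0.0061, 0.0001, 0.0446, 0.0006, -0.0023, 0.0006]
```

View pics/c.png

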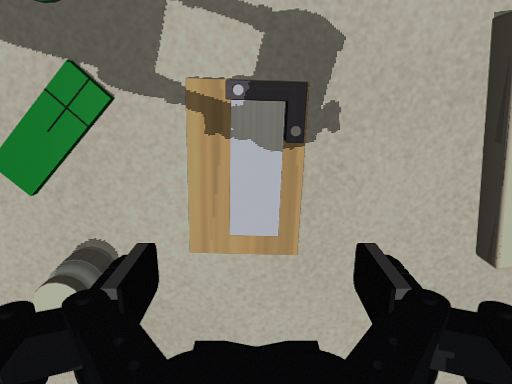

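The wrist view shows the plain plate from about (230,100) to (280,236) on the bed. The end fence runs along the top at v≈90, and the side fence is on the right at (294,125).

```bash
cat > jig.py <<'E'
from h import *
def rect(P): 
    r=cv2.minAreaRect(P[:,:2].astype(np.float32)); b=cv2.boxPoints(r); return np.round(r[0],4),np.round(r[1],4),round(r[2],2)
def layer(w,lo,hi,cx,cy,rad,z=None):
    # image mask of cloud layer, opened, largest comp. ; corners re-projected on known z
    zz=w['range_z']; m=np.zeros(zz.shape,np.uint8); P=cloud(w,np.ones(zz.shape,bool)); v,u=np.nonzero(zz>0)
    k=(P[:,2]>lo)&(P[:,2]<hi)&(np.hypot(P[:,0]-cx,P[:,1]-cy)<rad); m[v[k],u[k]]=255
    m=cv2.morphologyEx(cv2.morphologyEx(m,cv2.MORPH_CLOSE,np.ones((3,3))),cv2.MORPH_OPEN,np.ones((5,5)))
    n,l,s,_=cv2.connectedComponentsWithStats(m); i=1+np.argmax(s[1:,4]); m=(l==i)
    v,u=np.nonzero(m); return m,at_z(w,np.c_[u,v],z if z else (lo+hi)/2), np.median(cloud(w,m)[:,2])
E
python3 - <<'E'
from jig import *
w=np.load('w1.npy',allow_pickle=True).item()
for nm,a in dict(plate=(.02,.031,.56,-.195,.12,.024),fence=(.04,.053,.57,-.16,.12,.046),bedall=(.006,.06,.56,-.18,.16,.012)).items():
    m,P,z=layer(w,*a); print(nm,len(P),rect(P),z)
E
```

```text
plate 7021 (array([ 0.5585, -0.1933]), array([0.1504, 0.0573]), 82.22) 0.02520890385283503
fence 2383 (array([ 0.5746, -0.1302]), array([0.058 , 0.0773]), 81.71) 0.0472078746324765
bedall 20215 (array([ 0.5454, -0.1958]), array([0.2002, 0.1301]), 81.72) 0.014340593650679856
```

>>> jog_arm([
  [-0.006, 0, 0.045, 0, 0, 0, 1],
  [-0.006, 0, 0.045, 0, 0, 0, 1],
  [-0.006, 0, 0.045, 0, 0, 0, 1],
  [-0.006, 0, 0.045, 0, 0, 0, 1],
  [-0.006, 0, 0.045, 0, 0, 0, 1],
  [-0.006, 0, 0.045, 0, 0, 0, 1],
  [0, 0, 0, 0, 0, 0, 1],
])

```text
time: 4.08
tool_pos: [0.5528, 0.0775, 0.2449]
tcp_rot: [-1.575, 0.111, -0.119]
wrist_force: [-0.3, -0.4, 0.8]
width: 1.0
```

Run:
```python
from jig import *
s=st()
w=read_camera('wrist'); cv2.imwrite('pics/d.png',w['img']); np.save('w2.npy',w,allow_pickle=True)
m,P,z=layer(w,.006,.018,.547,.146,.11,.012); print(len(P),rect(P),z)
for t in ['plate_mid','plate_cross']:
    for d in spotter.spot_point(w,t)[:2]: print(t,round(d['p'],2),d['location'],at_z(w,[d['location']],.012))
```

```text
t 4.08 p [0.5528 0.0775 0.2449] R [ 0.989  0.004  0.146 -0.145 -0.007  0.989  0.005 -1.    -0.007] F [-0.3 -0.4  0.8] w 1.0
8028 (array([0.5435, 0.1503]), array([0.1505, 0.0562]), 84.38) 0.013195218991462254
plate_mid 0.88 [380.6, 41.4] [[0.69614227 0.17818575 0.012     ]]
plate_mid 0.72 [234.3, 95.4] [[0.5411372  0.14766224 0.012     ]]
plate_cross 0.97 [237.7, 127.8] [[0.53927851 0.11385077 0.012     ]]
plate_cross 0.78 [363.9, 7.9] [[0.68107505 0.2111867  0.012     ]]
```

View pics/d.png

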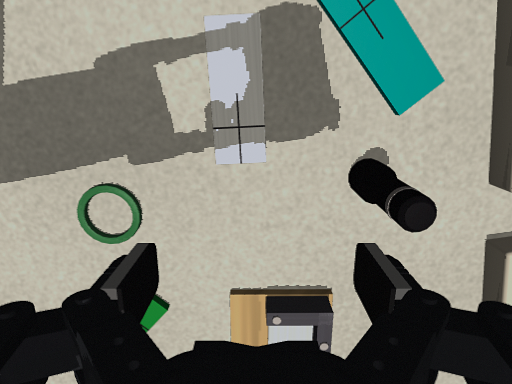

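The wrist view shows the loose plate at about (235,88), with the cross at (238,127) near the image bottom (jig -y side). The turquoise look-alike is at the top right. The rectangle fits are clean: the plate is 150.5x56.2 mm and the bed 200x130 mm.

Run:
```python
from h import *
plan([.5435,.1503,.07],-.098,4)
```

```text
total deg 2.959932690936355 dist 0.19063334483686348
[-0.0054, 0.0435, 0.0186, 0.002, -0.0127, 0.0013]
[-0.0051, 0.0436, 0.0186, 0.002, -0.0127, 0.0013]
[-0.0048, 0.0436, 0.0186, 0.002, -0.0127, 0.0013]
[-0.0045, 0.0437, 0.0186, 0.002, -0.0127, 0.0013]
```

>>> jog_arm([
  [-0.005, 0.043, 0.019, 0.002, -0.013, 0.001, 0.78],
  [-0.005, 0.043, 0.019, 0.002, -0.013, 0.001, 0.78],
  [-0.005, 0.043, 0.019, 0.002, -0.013, 0.001, 0.78],
  [-0.005, 0.043, 0.019, 0.002, -0.013, 0.001, 0.78],
  [0, 0, 0, 0, 0, 0, 0.78],
  [0, 0, 0, 0, 0, 0, 0.78],
])

```text
time: 4.97
tool_pos: [0.5494, 0.1419, 0.0717]
tcp_rot: [-1.571, 0.08, -0.095]
wrist_force: [0.1, 0.4, 0.9]
width: 0.775
```

Run:
```python
from h import *
s=st(); w=read_camera('wrist'); P=cloud(w); p=np.array(s['tool_pos']); Q=R.from_rotvec(s['tcp_rot']).inv().apply(P-p)
k=(abs(Q[:,1])<.05)&(abs(Q[:,0])<.07)&(abs(Q[:,2])<.02)&(P[:,2]>.02)
for sgn in(1,-1):
    q=Q[k&(Q[:,0]*sgn>0)]; print(len(q),np.round(np.percentile(q,[1,50,99],axis=0),4).tolist(), q[:,1].max())
plan([.5435,.1503,.025],-.098,2)
```

```text
t 4.97 p [0.5494 0.1419 0.0717] R [ 0.994  0.009  0.111 -0.111 -0.003  0.994  0.009 -1.    -0.002] F [0.1 0.4 0.9] w 0.775
7449 [[0.0319, -0.0499, -0.0104], [0.0441, -0.0433, 0.0071], [0.0636, 0.0027, 0.0137]] 0.006951188550473578
7455 [[-0.0646, -0.0499, -0.0105], [-0.045, -0.0435, 0.0071], [-0.0328, 0.0025, 0.0137]] 0.006803988565644519
total deg 0.9314015081781305 dist 0.04771195010168343
[-0.0034, 0.0233, 0.0039, 0.0009, -0.0067, 0.0045]
[-0.0033, 0.0233, 0.0039, 0.0009, -0.0067, 0.0045]
```

>>> jog_arm([
  [-0.0034, 0.022, 0.004, 0.001, -0.007, 0.005, 0.78],
  [-0.0034, 0.022, 0.004, 0.001, -0.007, 0.005, 0.78],
  [0, 0, 0, 0, 0, 0, 0.78],
])

```text
time: 5.4
tool_pos: [0.5469, 0.1497, 0.0294]
tcp_rot: [-1.567, 0.073, -0.083]
wrist_force: [-0.3, -0.8, -0.2]
width: 0.773
```

Run:
```python
from h import *
s=st(); plan([.5435,.1503,.012],-.098,2)
```

```text
t 5.4 p [0.5469 0.1497 0.0294] R [ 0.995  0.006  0.099 -0.099  0.002  0.995  0.006 -1.     0.003] F [-0.3 -0.8 -0.2] w 0.773
total deg 0.38981949423979617 dist 0.01769909638613822
[-0.0018, 0.0087, 0.0001, -0.0013, -0.0008, 0.003]
[-0.0018, 0.0087, 0.0001, -0.0013, -0.0008, 0.003]
```

>>> jog_arm([
  [-0.004, 0.001, 0, -0.001, 0, 0.005, 0.78],
  [0, 0.007, 0, 0, 0, 0, 0.78],
  [0, 0.006, 0, 0, 0, 0, 0.78],
  [0, 0.003, 0, 0, 0, 0, 0.78],
  [0, 0, 0, 0, 0, 0, 0.78],
])

```text
time: 6.02
tool_pos: [0.5447, 0.1502, 0.0134]
tcp_rot: [-1.567, 0.075, -0.082]
wrist_force: [0.5, 0.4, -0.0]
width: 0.782
```

>>> jog_arm([
  [-0.001, 0.003, 0, 0, 0, 0, 0.78],
  [0, 0, 0, 0, 0, 0, 0.78],
  [0, 0, 0, 0, 0, 0, 0.5],
  [0, 0, 0, 0, 0, 0, 0.5],
  [0, 0, 0, 0, 0, 0, 0.5],
  [0, 0, 0, 0, 0, 0, 0.5],
  [0, 0, 0, 0, 0, 0, 0.5],
], force=50)

```text
time: 6.9
tool_pos: [0.5442, 0.1504, 0.0109]
tcp_rot: [-1.567, 0.074, -0.083]
wrist_force: [-0.1, 0.5, -0.4]
width: 0.637
```

Run:
```python
from h import *
s=st(); plan([s['tool_pos'][0],s['tool_pos'][1],.09],-.098,3)
```

```text
t 6.9 p [0.5442 0.1504 0.0109] R [ 0.995  0.006  0.099 -0.1    0.002  0.995  0.006 -1.     0.003] F [-0.1  0.5 -0.4] w 0.637
total deg 0.3838823423806732 dist 0.07909284499078835
[0.0002, -0.0264, 0.0001, -0.001, -0.0006, 0.0019]
[0.0001, -0.0264, 0.0001, -0.001, -0.0006, 0.0019]
[0.0001, -0.0264, 0.0, -0.001, -0.0006, 0.0019]
```

>>> jog_arm([
  [0, -0.03, 0, -0.001, 0, 0.004, 0.5],
  [0, -0.035, 0, -0.001, 0, 0.001, 0.5],
  [0, -0.03, 0, 0, 0, 0, 0.5],
  [0, 0, 0, 0, 0, 0, 0.5],
])

```text
time: 7.4
tool_pos: [0.5415, 0.1497, 0.1054]
tcp_rot: [-1.57, 0.082, -0.074]
wrist_force: [0.1, -0.1, -2.3]
width: 0.645
```

Run:
```python
from h import *
s=st(); plan([.5523,-.1972,.10],-.1445,9)
```

```text
t 7.4 p [0.5415 0.1497 0.1054] R [ 0.995 -0.005  0.1   -0.1   -0.     0.995 -0.005 -1.    -0.001] F [ 0.1 -0.1 -2.3] w 0.645
total deg 2.582545988382063 dist 0.34706807777746995
[0.005, 0.0006, -0.0382, 0.0001, 0.005, -0.0006]
[0.0052, 0.0006, -0.0382, 0.0001, 0.005, -0.0006]
[0.0054, 0.0006, -0.0382, 0.0001, 0.005, -0.0006]
[0.0056, 0.0006, -0.0381, 0.0001, 0.005, -0.0006]
[0.0058, 0.0006, -0.0381, 0.0001, 0.005, -0.0006]
[0.006, 0.0006, -0.0381, 0.0001, 0.005, -0.0006]
[0.0062, 0.0006, -0.0381, 0.0001, 0.005, -0.0006]
[0.0064, 0.0006, -0.038, 0.0001, 0.005, -0.0006]
[0.0066, 0.0006, -0.038, 0.0001, 0.005, -0.0006]
```

Gripped: the wrist force shows the plate's weight. Carrying it to the jig.

>>> jog_arm([
  [0.005, 0, -0.038, 0, 0.005, -0.001, 0.5],
  [0.005, 0, -0.038, 0, 0.005, -0.001, 0.5],
  [0.0055, 0, -0.038, 0, 0.005, -0.001, 0.5],
  [0.0055, 0, -0.038, 0, 0.005, -0.001, 0.5],
  [0.006, 0, -0.038, 0, 0.005, -0.001, 0.5],
  [0.006, 0, -0.038, 0, 0.005, 0, 0.5],
  [0.006, 0, -0.038, 0, 0.005, 0, 0.5],
  [0.0065, 0, -0.038, 0, 0.005, 0, 0.5],
  [0.0065, 0, -0.038, 0, 0.005, 0, 0.5],
  [0, 0, 0, 0, 0, 0, 0.5],
])

```text
time: 8.65
tool_pos: [0.5401, -0.2039, 0.084]
tcp_rot: [-1.565, 0.134, -0.092]
wrist_force: [0.2, 0.5, -3.0]
width: 0.64
```

Run:
```python
from jig import *
s=st(); w=read_camera('wrist'); cv2.imwrite('pics/e.png',w['img'])
p=s['tool_pos']; zt=p[2]-.0109+.012
m,P,z=layer(w,zt-.012,zt+.012,p[0],p[1],.10,zt); print(len(P),rect(P),z,zt)
plan([.5523,-.1972,.08],-.1445,2)
```

```text
t 8.65 p [ 0.5401 -0.2039  0.084 ] R [ 0.989 -0.026  0.143 -0.143  0.004  0.99  -0.027 -1.     0.   ] F [ 0.2  0.5 -3. ] w 0.64
37058 (array([ 0.5419, -0.1881]), array([0.1175, 0.0876]), 81.73) 0.08629987982965615 0.08507434729605802
total deg 1.63040593055551 dist 0.014351857350108363
[0.0061, 0.0016, 0.0035, -0.0008, 0.0008, -0.0142]
[0.006, 0.0017, 0.0035, -0.0008, 0.0008, -0.0142]
```

View pics/e.png

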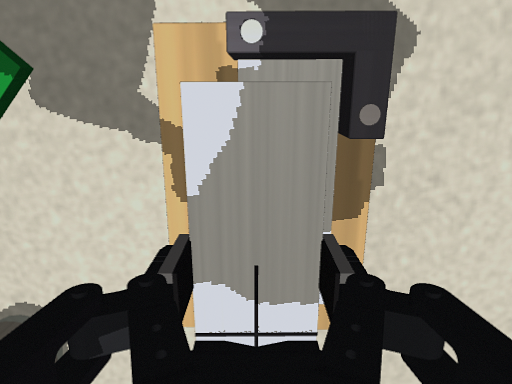

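The wrist view shows the gripped plate's far edge at rows 81–83 (columns 181–332), short of the end fence. The cross is at the near end at (257,333).

>>> jog_arm([
  [0.005, 0, 0.003, 0, 0, -0.014, 0.5],
  [0.004, 0, 0.003, 0, 0, -0.012, 0.5],
  [0.001, 0, 0.001, 0, 0, 0, 0.5],
])

```text
time: 9.07
tool_pos: [0.5494, -0.1933, 0.0808]
tcp_rot: [-1.564, 0.114, -0.107]
wrist_force: [0.2, -1.4, -1.5]
width: 0.644
```

Run:
```python
from jig import *
s=st(); w=read_camera('wrist'); np.save('w3.npy',w,allow_pickle=True)
p=s['tool_pos']; zt=p[2]-.0109+.012
m,P,z=layer(w,zt-.01,zt+.01,p[0],p[1],.10,zt)
e=np.array([np.cos(-.1445),np.sin(-.1445)]);f=np.array([-e[1],e[0]])
k=P[:,:2]-p[:2]; a=k@e; b=k@f
for b0 in (.03,.04,.05,.06,.07):
    q=a[abs(b-b0)<.002]; print(b0,np.round([q.min(),q.max()],4))
for a0 in(-.02,-.01,0,.01,.02): print(a0,round(b[abs(a-a0)<.002].max(),4))
plan([.5523,-.1972,.08],-.1445,2)
```

```text
t 9.07 p [ 0.5494 -0.1933  0.0808] R [ 0.99  -0.004  0.14  -0.14   0.004  0.99  -0.005 -1.     0.003] F [ 0.2 -1.4 -1.5] w 0.644
0.03 [-0.029   0.0273]
0.04 [-0.029   0.0273]
0.05 [-0.0291  0.0272]
0.06 [-0.0291  0.0272]
0.07 [-0.0292  0.0271]
-0.02 0.0746
-0.01 0.0747
0 0.0747
0.01 0.0747
0.02 0.0748
total deg 0.4001068288652583 dist 0.004935512433038033
[0.0017, 0.0004, -0.0018, -0.0018, 0.0019, -0.0023]
[0.0017, 0.0004, -0.0018, -0.0018, 0.0019, -0.0023]
```

>>> jog_arm([
  [0.003, 0, -0.003, -0.002, 0.003, -0.006, 0.5],
  [0.001, 0.012, -0.001, 0, 0, 0, 0.5],
  [0, 0.015, 0, 0, 0, 0, 0.5],
  [0, 0.01, 0, 0, 0, 0, 0.5],
  [0, 0, 0, 0, 0, 0, 0.5],
])

```text
time: 9.75
tool_pos: [0.5528, -0.1973, 0.0407]
tcp_rot: [-1.566, 0.112, -0.113]
wrist_force: [0.6, -0.5, -2.2]
width: 0.642
```

Run:
```python
from jig import *
s=st(); plan([.5534,-.1971,.036],-.1445,2)
```

```text
t 9.75 p [ 0.5528 -0.1973  0.0407] R [ 0.99   0.001  0.142 -0.142  0.001  0.99   0.001 -1.     0.002] F [ 0.6 -0.5 -2.2] w 0.642
total deg 0.13522539679191073 dist 0.004733608777888012
[0.0003, 0.0023, 0.0001, -0.0008, 0.0008, 0.0003]
[0.0003, 0.0023, 0.0001, -0.0008, 0.0008, 0.0003]
```

>>> jog_arm([
  [0, 0.003, 0, 0, 0.001, 0.002, 0.5],
  [0, 0.0015, 0, 0, 0, 0, 0.5],
  [0, 0.001, 0, 0, 0, 0, 0.5],
  [0, 0, 0, 0, 0, 0, 0.5],
])

```text
time: 10.25
tool_pos: [0.5534, -0.1976, 0.0354]
tcp_rot: [-1.567, 0.113, -0.113]
wrist_force: [-0.0, -0.4, -2.5]
width: 0.641
```

>>> jog_arm([
  [0, 0.001, 0, 0, 0, 0, 0.5],
  [0, 0, 0, 0, 0, 0, 0.5],
])

```text
time: 10.5
tool_pos: [0.5539, -0.1978, 0.0352]
tcp_rot: [-1.567, 0.112, -0.114]
wrist_force: [-0.5, 0.3, -1.8]
width: 0.635
```

>>> jog_arm([
  [0, 0.0008, 0, 0, 0, 0, 0.5],
  [0, 0, 0, 0, 0, 0, 0.5],
])

```text
time: 10.75
tool_pos: [0.5541, -0.1979, 0.035]
tcp_rot: [-1.567, 0.112, -0.114]
wrist_force: [-0.1, 0.3, -2.1]
width: 0.637
```

>>> jog_arm([
  [0, 0.0015, 0, 0, 0, 0, 0.5],
  [0, 0.001, 0, 0, 0, 0, 0.5],
])

```text
time: 11.0
tool_pos: [0.5543, -0.198, 0.0349]
tcp_rot: [-1.567, 0.112, -0.114]
wrist_force: [-3.3, 0.1, 5.8]
width: 0.642
```

>>> jog_arm([
  [0.0015, -0.0008, 0.003, 0, 0, 0, 0.5],
  [0.001, 0, 0.003, 0, 0, 0, 0.5],
  [0, 0, 0.001, 0, 0, 0, 0.5],
  [0, 0, 0, 0, 0, 0, 0.5],
])

```text
time: 11.5
tool_pos: [0.5579, -0.1922, 0.0352]
tcp_rot: [-1.569, 0.112, -0.114]
wrist_force: [-0.5, -0.4, -2.1]
width: 0.639
```

>>> jog_arm([
  [0, 0.001, 0.002, 0, 0, 0, 0.5],
  [0, 0, 0.002, 0, 0, 0, 0.5],
  [0, 0, 0, 0, 0, 0, 0.5],
])

```text
time: 11.88
tool_pos: [0.558, -0.1923, 0.0353]
tcp_rot: [-1.575, 0.111, -0.113]
wrist_force: [-0.4, 1.3, -0.8]
width: 0.642
```

>>> jog_arm([
  [0.0015, 0, 0.001, 0, 0, 0, 0.5],
  [0.0015, 0, 0, 0, 0, 0, 0.5],
  [0, 0, 0, 0, 0, 0, 0.5],
])

```text
time: 12.25
tool_pos: [0.559, -0.1924, 0.0351]
tcp_rot: [-1.577, 0.114, -0.108]
wrist_force: [-1.7, -2.3, 0.8]
width: 0.639
```

>>> jog_arm([
  [0.002, 0, 0.001, 0, 0, 0, 0.5],
  [0.002, 0, 0.001, 0, 0, 0, 0.5],
  [0, 0, 0, 0, 0, 0, 0.5],
])

```text
time: 12.62
tool_pos: [0.5591, -0.1924, 0.0354]
tcp_rot: [-1.579, 0.119, -0.099]
wrist_force: [-0.6, -0.5, 0.7]
width: 0.643
```

```bash
cat > chk.py <<'E'
from jig import *
import sys
s=st(); read_camera('wrist') if 0 else None
w=read_camera('wrist'); cv2.imwrite('pics/'+sys.argv[1],w['img'])
e=np.array([np.cos(-.1445),np.sin(-.1445)]);f=np.array([-e[1],e[0]]); o=np.array([.558,-.193])
def prof(m,z):
    v,u=np.nonzero(m); P=at_z(w,np.c_[u,v],z); k=P[:,:2]-o; return k@e,k@f
m,_,z=layer(w,.031,.0415,o[0],o[1],.12,.036); a,b=prof(m,.036); print('plate z',z,len(a))
for b0 in (-.07,-.05,-.03,.02,.03,.04,.05,.06,.07):
    q=a[abs(b-b0)<.002]
    if len(q): print('b',b0,np.round([q.min(),q.max()],4))
for a0 in(-.02,-.01,0,.01,.02): 
    q=b[abs(a-a0)<.002]; print('a',a0,np.round([q.min(),q.max()],4))
m,_,z=layer(w,.0425,.053,o[0]+.02,o[1]+.06,.07,.046); a,b=prof(m,.046); print('fence z',z,len(a))
for a0 in (-.02,-.01,0,.01): print(' inner y',round(b[abs(a-a0)<.002].min(),4))
for b0 in (.045,.055,.065): print(' inner x',round(a[abs(b-b0)<.002].min(),4))
E
python3 chk.py f.png
```

```text
t 12.62 p [ 0.5591 -0.1924  0.0354] R [ 0.99  -0.013  0.139 -0.139 -0.01   0.99  -0.012 -1.    -0.012] F [-0.6 -0.5  0.7] w 0.643
plate z 0.03771093508910106 36456
b -0.03 [-0.0278  0.0288]
b 0.02 [-0.028   0.0284]
b 0.03 [-0.0281  0.0283]
b 0.04 [-0.0281  0.0292]
b 0.05 [-0.0283  0.0294]
b 0.06 [-0.0282  0.0294]
b 0.07 [-0.0284  0.0293]
a -0.02 [-0.0404  0.0756]
a -0.01 [-0.0414  0.075 ]
a 0 [-0.043   0.0754]
a 0.01 [-0.0416  0.0754]
a 0.02 [-0.0398  0.0755]
fence z 0.047230898559486645 19901
 inner y 0.0756
 inner y 0.0754
 inner y 0.0754
 inner y 0.0755
 inner x 0.0272
 inner x 0.0272
 inner x 0.0274
```

View pics/f.png

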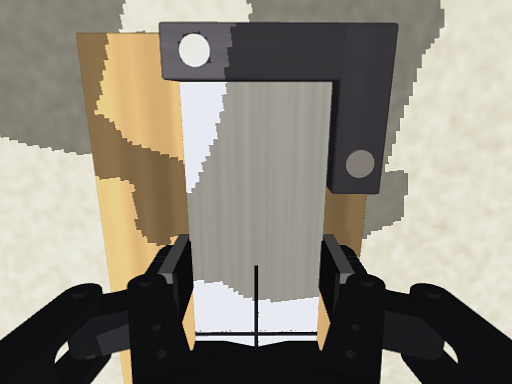

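The plate top looks flush to the end fence along row 81 and to the side fence at column ~332. Releasing and checking from above.

>>> jog_arm([
  [0, 0, 0, 0, 0, 0, 0.85],
  [0, 0, 0, 0, 0, 0, 0.85],
  [0, -0.002, 0, 0, 0, 0, 0.85],
  [0, -0.03, -0.01, 0.012, 0, -0.012, 0.85],
  [0, -0.05, -0.04, 0, 0, 0, 1],
  [0, -0.05, -0.04, 0, 0, 0, 1],
  [0, 0, 0, 0, 0, 0, 1],
])

```text
time: 13.55
tool_pos: [0.5492, -0.2812, 0.1708]
tcp_rot: [-1.567, 0.104, -0.11]
wrist_force: [0.1, -0.3, 0.1]
width: 0.995
```

```bash
python3 chk.py g.png
python3 - <<'E'
import cv2
i=cv2.imread('pics/g.png'); print(i.shape)
E
```

```text
t 13.55 p [ 0.5492 -0.2812  0.1708] R [ 0.991  0.004  0.135 -0.135  0.001  0.991  0.004 -1.     0.002] F [ 0.1 -0.3  0.1] w 0.995
plate z 0.03718605032214481 12328
b -0.07 [-0.0269  0.0284]
b -0.05 [-0.0272  0.0285]
b -0.03 [-0.0275  0.0279]
b 0.02 [-0.0279  0.0276]
b 0.03 [-0.0276  0.028 ]
b 0.04 [-0.0281  0.0284]
a -0.02 [-0.0744  0.0468]
a -0.01 [-0.0744  0.0469]
a 0 [-0.0743  0.047 ]
a 0.01 [-0.0742  0.0471]
a 0.02 [-0.0741  0.0472]
fence z 0.047028266564826476 433
(384, 512, 3)Traceback (most recent call last):
  File "chk.py", line 15, in <module>
    for a0 in (-.02,-.01,0,.01): print(' inner y',round(b[abs(a-a0)<.002].min(),4))
                                                        ~~~~~~~~~~~~~~~~~~~~~^^
    return umr_minimum(a, axis, None, out, keepdims, initial, where)
ValueError: zero-size array to reduction operation minimum which has no identity
```

View pics/g.png

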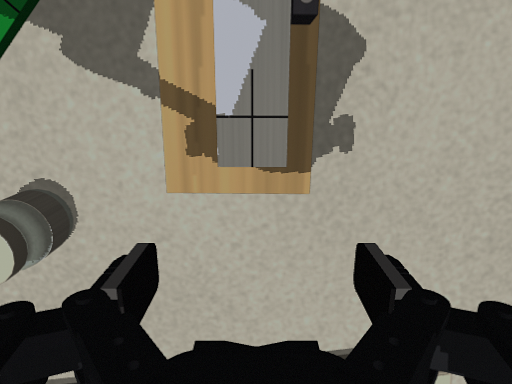

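The plate is released on the stack with its cross at (252,117). The fence is cut off in this view, so I'm moving the camera to see the whole corner and measure squareness.

>>> jog_arm([
  [0, -0.03, 0.045, 0, 0, 0, 1],
  [0, 0, 0.045, 0, 0, 0, 1],
  [0, 0, 0, 0, 0, 0, 1],
])

```text
time: 13.98
tool_pos: [0.5576, -0.185, 0.1939]
tcp_rot: [-1.559, 0.113, -0.101]
wrist_force: [-0.4, -0.2, -0.6]
width: 1.001
```

```bash
cat > chk2.py <<'E'
from jig import *
s=st(); w=read_camera('wrist'); np.save('w4.npy',w,allow_pickle=True); cv2.imwrite('pics/h.png',w['img'])
for nm,a in dict(plate=(.031,.0415,.558,-.193,.12,.036),fence=(.0425,.053,.5746,-.1302,.07,.046),bedall=(.006,.06,.545,-.195,.16,.012)).items():
    m,P,z=layer(w,*a); print(nm,len(P),rect(P),z)
c,sz,an=rect(P); th=np.radians(an-90); 
e=np.array([np.cos(th),np.sin(th)]);f=np.array([-e[1],e[0]]); o=c
m,P,z=layer(w,.031,.0415,.558,-.193,.12,.036)
k=P[:,:2]-o;a,b=k@e,k@f
def line(x,y): 
    q=np.polyfit(x,y,1); return np.round(q,4)
bb=np.arange(-.06,.07,.005); L=[a[abs(b-t)<.0025].min() for t in bb]; H=[a[abs(b-t)<.0025].max() for t in bb]
print('left edge',line(bb,L),'right',line(bb[:18],H[:18]))
aa=np.arange(-.012,.036,.004); B=[b[abs(a-t)<.002].min() for t in aa]; T=[b[abs(a-t)<.002].max() for t in aa]
print('bottom',line(aa,B),'top',line(aa,T), 'top range',np.round([min(T),max(T)],4))
m,P,z=layer(w,.0425,.053,.5746,-.1302,.07,.046); k=P[:,:2]-o;a,b=k@e,k@f
print('fence inner y',line(aa,[b[abs(a-t)<.002].min() for t in aa]))
b2=np.arange(.045,.075,.005); print('inner x',line(b2,[a[abs(b-t)<.0025].min() for t in b2]))
print('th',th,'o',o)
for d in spotter.spot_point(w,'plate_cross')[:2]: print(d['p'],d['location'],at_z(w,[d['location']],.036), (at_z(w,[d['location']],.036)[0,:2]-o)@np.c_[e,f])
E
python3 chk2.py
```

```text
t 13.97 p [ 0.5576 -0.185   0.1939] R [ 0.991 -0.007  0.136 -0.136  0.01   0.991 -0.009 -1.     0.008] F [-0.4 -0.2 -0.6] w 1.001
plate 10182 (array([ 0.5585, -0.1929]), array([0.1497, 0.0569]), 82.09) 0.03721784819752799
fence 3375 (array([ 0.5743, -0.1298]), array([0.0573, 0.0782]), 81.55) 0.047236690503104195
bedall 26892 (array([ 0.5454, -0.1958]), array([0.2004, 0.1301]), 81.7) 0.035653646811057205
left edge [-0.0058 -0.0154] right [-0.0044  0.04  ]
bottom [ 0.0135 -0.0701] top [0.009  0.0794] top range [0.0793 0.0797]
fence inner y [0.0089 0.0802]
inner x [0.0064 0.0396]
th -0.1448623279155293 o [ 0.5454 -0.1958]
0.83 [258.2, 222.0] [[ 0.55228352 -0.22707316  0.036     ]] [ 0.01132589 -0.02995192]
0.59 [39.4, 114.4] [[ 0.37945035 -0.10484549  0.036     ]] [-0.17734131  0.06604597]
```

```bash
sed -e "s/^s=st.*/w=np.load('w1.npy',allow_pickle=True).item()/" -e 's/.031,.0415,.558,-.193,.12,.036/.0205,.030,.558,-.193,.12,.024/g' chk2.py > chk1.py; python3 chk1.py | head -8
python3 - <<'E'
from h import *
plan([.544,-.290,.08],-.1445,3)
E
```

```text
plate 7021 (array([ 0.5585, -0.1933]), array([0.1504, 0.0573]), 82.22) 0.02520890385283503
fence 2373 (array([ 0.5746, -0.1302]), array([0.058 , 0.0773]), 81.71) 0.047211270922569826
bedall 20215 (array([ 0.5454, -0.1958]), array([0.2002, 0.1301]), 81.72) 0.014340593650679856
left edge [-0.007 -0.016] right [0.0006 0.0392]
bottom [-0.0112 -0.0701] top [0.002  0.0791] top range [0.0788 0.0796]
fence inner y [-0.0016  0.0804]
inner x [0.0161 0.0392]
th -0.14451326206513052 o [ 0.5454 -0.1958]
total deg 0.6878647133383867 dist 0.1541782116883351
[0.0004, 0.0379, -0.0347, -0.0023, 0.0022, -0.0025]
[0.0004, 0.038, -0.0346, -0.0023, 0.0022, -0.0025]
[0.0003, 0.0381, -0.0345, -0.0023, 0.0022, -0.0025]Traceback (most recent call last):
  File "chk1.py", line 19, in <module>
    for d in spotter.spot_point(w,'plate_cross')[:2]: print(d['p'],d['location'],at_z(w,[d['location']],.036), (at_z(w,[d['location']],.036)[0,:2]-o)@np.c_[e,f])
             ~~~~~~~~~~~~~~~~~~^^^^^^^^^^^^^^^^^
ValueError: only the last four pictures can be asked about
```

The plain plate, known to be squared, gives the same apparent offsets as the stacked one (fence gaps within ~0.5 mm). So the stacked plate is squared. On to the punch.

Run:
```python
from h import *
plan([.45,.245,.26],-.1445,9)
```

```text
total deg 0.6878647133383867 dist 0.45064572184507357
[-0.0185, -0.0068, 0.046, -0.0008, 0.0007, -0.0008]
[-0.0186, -0.0069, 0.046, -0.0008, 0.0007, -0.0008]
[-0.0186, -0.0069, 0.046, -0.0008, 0.0007, -0.0008]
[-0.0186, -0.007, 0.046, -0.0008, 0.0007, -0.0008]
[-0.0187, -0.007, 0.0459, -0.0008, 0.0007, -0.0008]
[-0.0187, -0.0071, 0.0459, -0.0008, 0.0007, -0.0008]
[-0.0187, -0.0071, 0.0459, -0.0008, 0.0007, -0.0008]
[-0.0187, -0.0072, 0.0459, -0.0008, 0.0007, -0.0008]
[-0.0188, -0.0072, 0.0459, -0.0008, 0.0007, -0.0008]
```

>>> jog_arm([
  [-0.019, -0.01, 0.046, -0.008, 0, -0.008, 1],
  [-0.019, -0.01, 0.046, 0, 0, 0, 1],
  [-0.019, -0.01, 0.046, 0, 0, 0, 1],
  [-0.019, -0.01, 0.046, 0, 0, 0, 1],
  [-0.019, -0.01, 0.046, 0, 0, 0, 1],
  [-0.019, -0.005, 0.046, 0, 0, 0, 1],
  [-0.019, -0.005, 0.046, 0, 0, 0, 1],
  [-0.019, -0.005, 0.046, 0, 0, 0, 1],
  [-0.019, -0.005, 0.046, 0, 0, 0, 1],
  [0, 0, 0, 0, 0, 0, 1],
])

```text
time: 15.32
tool_pos: [0.4439, 0.2517, 0.2569]
tcp_rot: [-1.572, 0.126, -0.109]
wrist_force: [-0.7, -0.7, 0.5]
width: 0.999
```

```bash
cat > pun.py <<'E'
from h import *
s=st(); w=read_camera('wrist'); cv2.imwrite('pics/i.png',w['img'])
P=cloud(w); k=(np.hypot(P[:,0]-.448,P[:,1]-.333)<.08)
def circ(Q,lbl):
    if len(Q)<10: print(lbl,len(Q));return
    c,r=cv2.minEnclosingCircle(Q[:,:2].astype(np.float32)); print(lbl,len(Q),np.round(c,4),round(r,4),round(np.median(Q[:,2]),4),'mean',np.round(Q[:,:2].mean(0),4))
Q=P[k]; circ(Q[Q[:,2]>.118],'cap'); circ(Q[(Q[:,2]>.003)&(Q[:,2]<.011)],'pad')
for lo in(.012,.03,.05,.07,.09):circ(Q[(Q[:,2]>lo)&(Q[:,2]<lo+.015)],lo)
for t in ['punch_foot','punch_grip','pad']:
    z={'punch_foot':.006,'punch_grip':.086,'pad':0}[t]
    for d in spotter.spot_point(w,t)[:2]: print(t,round(d['p'],2),np.round(d['location']),np.round(at_z(w,[d['location']],z),4))
E
python3 pun.py
```

```text
t 15.32 p [0.4439 0.2517 0.2569] R [ 0.989 -0.011  0.149 -0.149 -0.004  0.989 -0.01  -1.    -0.005] F [-0.7 -0.7  0.5] w 0.999
cap 19435 [0.4441 0.2979] 0.0552 0.3254 mean [0.4414 0.2722]
pad 4083 [0.4481 0.3334] 0.0796 0.0071 mean [0.4547 0.3303]
0.012 345 [0.4186 0.3265] 0.0505 0.0232 mean [0.3965 0.3198]
0.03 9
0.05 0
0.07 0
0.09 0
punch_foot 0.74 [249.  76.] [[0.4465 0.3411 0.006 ]]
punch_grip 0.89 [251.  73.] [[0.4507 0.3389 0.086 ]]
pad 0.86 [255.  82.] [[0.4519 0.3334 0.    ]]
```

View pics/i.png

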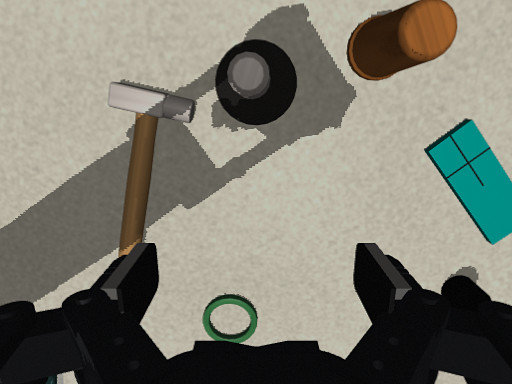

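The wrist view shows the punch's cap at about (249,74) on the black pad (centre 256,82). The hammer is at left and the sizer at top right.

Run:
```python
from h import *
w=read_camera('wrist'); P=cloud(w); v,u=np.nonzero(w['range_z']>0)
r=np.hypot(P[:,0]-.45,P[:,1]-.335)
k=(r<.04)&(P[:,2]>.115)&(P[:,2]<.14); Q=P[k]
c,ra=cv2.minEnclosingCircle(Q[:,:2].astype(np.float32)); print('cap',len(Q),c,ra,np.median(Q,0))
m=((w['img'].max(2)<45)&(w['range_z']>0)); n,l,s,cc=cv2.connectedComponentsWithStats(cv2.morphologyEx(m.astype(np.uint8),cv2.MORPH_OPEN,np.ones((3,3)))); i=l[105,256]
vv,uu=np.nonzero(l==i); A=at_z(w,np.c_[uu,vv],.006); print('pad',cv2.minEnclosingCircle(A[:,:2].astype(np.float32)))
k=(r<.05)&(P[:,2]>.02)&(P[:,2]<.115); Q=P[k]; print(len(Q),np.median(Q,0) if len(Q) else '')
plan([c[0],c[1],.16],-.1445,3)
```

```text
cap 1487 (0.44828951358795166, 0.3366169333457947) 0.016332535073161125 [0.44870779 0.33657558 0.12455153]
pad ((0.45273345708847046, 0.3322041630744934), 0.0445479154586792)
131 [0.45519257 0.32199429 0.02661933]
total deg 0.9167569078254484 dist 0.13118687344288182
[-0.0031, 0.0321, 0.0295, 0.0022, -0.0035, -0.0034]
[-0.0031, 0.0321, 0.0295, 0.0022, -0.0035, -0.0034]
[-0.0031, 0.0322, 0.0294, 0.0022, -0.0035, -0.0034]
```

>>> jog_arm([
  [-0.003, 0.03, 0.03, 0.005, -0.004, -0.01, 1],
  [-0.003, 0.03, 0.03, 0, -0.004, 0, 1],
  [-0.003, 0.025, 0.028, 0, -0.003, 0, 1],
  [0, 0, 0, 0, 0, 0, 1],
])

```text
time: 16.08
tool_pos: [0.4531, 0.3324, 0.1699]
tcp_rot: [-1.569, 0.119, -0.124]
wrist_force: [-0.6, -0.1, 0.4]
width: 0.999
```

Run:
```python
from h import *
s=st(); w=read_camera('wrist'); P=cloud(w)
k=(np.hypot(P[:,0]-.45,P[:,1]-.335)<.035)&(P[:,2]>.115)&(P[:,2]<.132); Q=P[k]
if len(Q)>10: print(len(Q),cv2.minEnclosingCircle(Q[:,:2].astype(np.float32)),np.median(Q,0))
plan([.4484,.3366,.16],-.1445,1)
```

```text
t 16.07 p [0.4531 0.3324 0.1699] R [ 0.988  0.003  0.154 -0.154 -0.002  0.988  0.003 -1.    -0.002] F [-0.6 -0.1  0.4] w 0.999
2343 ((0.448530375957489, 0.33677592873573303), 0.01662517338991165) [0.44915187 0.33930449 0.12459858]
total deg 0.6527381693933094 dist 0.013277894116135763
[-0.0061, 0.0112, 0.0037, 0.0008, -0.0104, 0.0047]
```

>>> jog_arm([
  [-0.006, 0.005, 0.004, 0.001, -0.009, 0.003, 1],
  [0, 0.03, 0, 0, 0, 0, 1],
  [0, 0.03, 0, 0, 0, 0, 1],
  [0, 0.02, 0, 0, 0, 0, 1],
  [0, 0, 0, 0, 0, 0, 1],
])

```text
time: 16.75
tool_pos: [0.4527, 0.3346, 0.0902]
tcp_rot: [-1.562, 0.111, -0.126]
wrist_force: [-0.3, -0.6, -0.1]
width: 1.002
```

Run:
```python
from h import *
s=st(); plan([.4484,.3367,.081],-.1445,1)
```

```text
t 16.75 p [0.4527 0.3346 0.0902] R [ 0.989  0.01   0.15  -0.15   0.005  0.989  0.009 -1.     0.007] F [-0.3 -0.6 -0.1] w 1.002
total deg 0.7332760774852355 dist 0.01037331858595922
[-0.0046, 0.0092, 0.0013, -0.0065, -0.0063, 0.009]
```

>>> jog_arm([
  [-0.005, 0.006, 0.002, -0.006, -0.006, 0.01, 1],
  [0, 0.003, 0, 0, 0, 0, 1],
  [0, 0, 0, 0, 0, 0, 1],
])

```text
time: 17.12
tool_pos: [0.4498, 0.3383, 0.0843]
tcp_rot: [-1.564, 0.112, -0.116]
wrist_force: [0.4, -0.2, 0.4]
width: 0.997
```

Run:
```python
from h import *
s=st(); plan([.4484,.3367,.081],-.1445,1)
```

```text
t 17.12 p [0.4498 0.3383 0.0843] R [ 0.989  0.003  0.145 -0.145  0.004  0.989  0.002 -1.     0.004] F [ 0.4 -0.2  0.4] w 0.997
total deg 0.2723185543073152 dist 0.003935040759229906
[-0.0012, 0.0033, -0.0018, -0.004, -0.0007, 0.0025]
```

>>> jog_arm([
  [-0.0015, 0.004, -0.002, -0.005, 0, 0.003, 1],
  [0, 0, 0, 0, 0, 0, 0.6],
  [0, 0, 0, 0, 0, 0, 0.4],
  [0, 0, 0, 0, 0, 0, 0.2],
  [0, 0, 0, 0, 0, 0, 0.2],
  [0, 0, 0, 0, 0, 0, 0.2],
  [0, 0, 0, 0, 0, 0, 0.2],
  [0, 0, 0, 0, 0, 0, 0.2],
], force=80)

```text
time: 18.12
tool_pos: [0.4488, 0.3369, 0.0812]
tcp_rot: [-1.568, 0.113, -0.115]
wrist_force: [0.7, -0.0, 0.8]
width: 0.297
```

Run:
```python
from h import *
s=st(); plan([s['tool_pos'][0],s['tool_pos'][1],.16],-.1445,3)
```

```text
t 18.12 p [0.4488 0.3369 0.0812] R [ 0.99   0.001  0.144 -0.144 -0.     0.99   0.001 -1.    -0.   ] F [ 0.7 -0.   0.8] w 0.297
total deg 0.06374744695090308 dist 0.07879140662021102
[0.0, -0.0263, -0.0, 0.0, -0.0001, 0.0003]
[0.0, -0.0263, -0.0, 0.0, -0.0001, 0.0003]
[0.0, -0.0263, -0.0, 0.0, -0.0001, 0.0003]
```

>>> jog_arm([
  [0, -0.026, 0, 0, 0, 0, 0.2],
  [0, -0.03, 0, 0, 0, 0, 0.2],
  [0, -0.03, 0, 0, 0, 0, 0.2],
  [0, 0, 0, 0, 0, 0, 0.2],
])

```text
time: 18.62
tool_pos: [0.4459, 0.3353, 0.1653]
tcp_rot: [-1.573, 0.118, -0.109]
wrist_force: [0.7, 0.1, -3.1]
width: 0.293
```

Run:
```python
from jig import *
s=st(); plan([.5534,-.227,.165],-.1445,12)
w=np.load('w4.npy',allow_pickle=True).item()
# rectify plate top into metric view and find dark lines
o=np.array([.5454,-.1958]);th=-.1445;e=np.array([np.cos(th),np.sin(th)]);f=np.array([-e[1],e[0]])
A=np.arange(-.02,.0445,.00025);B=np.arange(-.075,.0,.00025); aa,bb=np.meshgrid(A,B)
X=o+aa[...,None]*e+bb[...,None]*f; uv=proj(w,np.c_[X.reshape(-1,2),np.full(aa.size,.036)]).astype(np.float32).reshape(*aa.shape,2)
g=cv2.remap(cv2.cvtColor(w['img'],cv2.COLOR_BGR2GRAY),uv,None,cv2.INTER_CUBIC).astype(float)
# row line: average over segments away from crossing
for lo,hi in((-.012,.0),(.022,.036)):
    k=(A>lo)&(A<hi); r=np.median(g[:,k],1); d=np.maximum(0,np.median(r)-r-25)*(abs(B+.03)<.01); print('b line',(d*B).sum()/d.sum())
for lo,hi in((-.065,-.04),(-.022,-.012)):
    k=(B>lo)&(B<hi); r=np.median(g[k],0); d=np.maximum(0,np.median(r)-r-25)*(abs(A-.012)<.008); print('a line',(d*A).sum()/d.sum())
```

```text
t 18.62 p [0.4459 0.3353 0.1653] R [ 0.989 -0.006  0.144 -0.145 -0.004  0.989 -0.005 -1.    -0.005] F [ 0.7  0.1 -3.1] w 0.293
total deg 0.43075557751606003 dist 0.5725076087125468
[0.0156, 0.0002, -0.0451, 0.0004, -0.0, -0.0004]
[0.0156, 0.0002, -0.0451, 0.0004, -0.0, -0.0004]
[0.0156, 0.0002, -0.0451, 0.0004, -0.0, -0.0004]
[0.0156, 0.0001, -0.0451, 0.0004, -0.0, -0.0004]
[0.0156, 0.0001, -0.0451, 0.0004, -0.0, -0.0004]
[0.0156, 0.0001, -0.0451, 0.0004, -0.0, -0.0004]
[0.0156, 0.0001, -0.0451, 0.0004, -0.0, -0.0004]
[0.0156, 0.0001, -0.0451, 0.0004, -0.0, -0.0004]
[0.0156, 0.0001, -0.0451, 0.0004, -0.0, -0.0004]
[0.0156, 0.0001, -0.0451, 0.0004, -0.0, -0.0004]
[0.0156, 0.0001, -0.0451, 0.0004, -0.0, -0.0004]
[0.0156, 0.0, -0.0451, 0.0004, -0.0, -0.0004]
b line -0.030858677455357104
b line -0.03050988372093019
a line 0.01282401862940788
a line 0.012592579986385325
```

>>> jog_arm([
  [0.016, 0, -0.045, 0.004, 0, -0.004, 0.2],
  [0.016, 0, -0.045, 0, 0, 0, 0.2],
  [0.016, 0, -0.045, 0, 0, 0, 0.2],
  [0.016, 0, -0.045, 0, 0, 0, 0.2],
  [0.016, 0, -0.045, 0, 0, 0, 0.2],
  [0.016, 0, -0.045, 0, 0, 0, 0.2],
  [0.016, 0, -0.045, 0, 0, 0, 0.2],
  [0.016, 0, -0.045, 0, 0, 0, 0.2],
  [0.016, 0, -0.045, 0, 0, 0, 0.2],
  [0.016, 0, -0.045, 0, 0, 0, 0.2],
])

```text
time: 19.88
tool_pos: [0.5298, -0.144, 0.1438]
tcp_rot: [-1.571, 0.13, -0.086]
wrist_force: [0.7, 0.6, -2.2]
width: 0.3
```

Run:
```python
from jig import *
s=st(); plan([.5539,-.2278,.150],-.1445,3)
```

```text
t 19.88 p [ 0.5298 -0.144   0.1438] R [ 0.99  -0.028  0.137 -0.137 -0.001  0.991 -0.028 -1.    -0.005] F [ 0.7  0.6 -2.2] w 0.3
total deg 1.6683151120690207 dist 0.08741465703325381
[0.0117, -0.0023, -0.0266, 0.0016, 0.0022, -0.0093]
[0.0118, -0.0022, -0.0265, 0.0016, 0.0022, -0.0093]
[0.0119, -0.0021, -0.0265, 0.0016, 0.0022, -0.0093]
```

>>> jog_arm([
  [0.012, -0.003, -0.027, 0.002, 0.002, -0.014, 0.2],
  [0.012, -0.003, -0.027, 0.002, 0.002, -0.01, 0.2],
  [0.012, -0.003, -0.027, 0.001, 0.002, -0.006, 0.2],
  [0, 0, 0, 0, 0, 0, 0.2],
])

```text
time: 20.38
tool_pos: [0.5495, -0.2337, 0.1419]
tcp_rot: [-1.563, 0.125, -0.109]
wrist_force: [0.6, 0.3, -3.0]
width: 0.296
```

Run:
```python
from jig import *
s=st(); plan([.5539,-.2278,.125],-.1445,2)
```

```text
t 20.38 p [ 0.5495 -0.2337  0.1419] R [ 0.989 -0.01   0.149 -0.149  0.005  0.989 -0.01  -1.     0.004] F [ 0.6  0.3 -3. ] w 0.296
total deg 0.6878708721712956 dist 0.018452297820357667
[0.0018, 0.0085, 0.0032, -0.0019, -0.0024, -0.0052]
[0.0018, 0.0085, 0.0032, -0.0019, -0.0024, -0.0052]
```

>>> jog_arm([
  [0.003, 0.006, 0.005, -0.005, -0.004, -0.01, 0.2],
  [0.001, 0.01, 0.001, 0, 0, 0, 0.2],
  [0, 0, 0, 0, 0, 0, 0.2],
])

```text
time: 20.75
tool_pos: [0.5515, -0.2247, 0.1204]
tcp_rot: [-1.566, 0.118, -0.107]
wrist_force: [-0.1, 0.2, -2.1]
width: 0.297
```

Run:
```python
from jig import *
s=st(); w=read_camera('wrist'); cv2.imwrite('pics/j.png',cv2.resize(w['img'][200:,150:370],None,fx=2.7,fy=2.7,interpolation=cv2.INTER_CUBIC))
print(proj(w,[[.5535,-.2280,.036]]))
plan([.5539,-.2278,.115],-.1445,2)
```

```text
t 20.75 p [ 0.5515 -0.2247  0.1204] R [ 0.99  -0.007  0.143 -0.143  0.002  0.99  -0.007 -1.     0.001] F [-0.1  0.2 -2.1] w 0.297
[[260.89159955 205.89123724]]
total deg 0.3653230330982825 dist 0.007029766090764755
[0.0012, 0.003, -0.0013, -0.0007, 0.0003, -0.0031]
[0.0012, 0.003, -0.0013, -0.0007, 0.0003, -0.0031]
```

View pics/j.png

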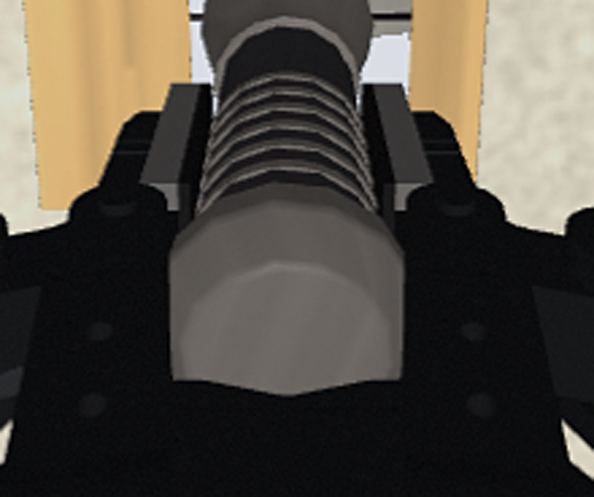

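The scribed cross line shows on both sides of the foot, at image row ≈206 (prediction 205.9). The foot's axis is at column ≈256 and the plate's centreline at ≈261, which matches the planned +2.4 mm shift.

>>> jog_arm([
  [0.003, 0.002, -0.0035, -0.001, 0, -0.008, 0.2],
  [0, 0.001, 0, 0, 0, 0, 0.2],
  [0, 0, 0, 0, 0, 0, 0.2],
])

```text
time: 21.18
tool_pos: [0.5552, -0.2286, 0.1187]
tcp_rot: [-1.568, 0.109, -0.115]
wrist_force: [0.1, -0.3, -2.5]
width: 0.295
```

Run:
```python
from jig import *
s=st(); plan([.5539,-.2278,.113],-.1445,1)
```

```text
t 21.18 p [ 0.5552 -0.2286  0.1187] R [ 0.99   0.004  0.142 -0.142 -0.001  0.99   0.004 -1.    -0.   ] F [ 0.1 -0.3 -2.5] w 0.295
total deg 0.24581261334168178 dist 0.005899728264182189
[-0.0014, 0.0057, 0.0006, 0.0003, 0.0016, 0.004]
```

>>> jog_arm([
  [-0.0015, 0.003, 0.0006, 0, 0.001, 0.004, 0.2],
  [0, 0.0025, 0, 0, 0, 0, 0.2],
  [0, 0, 0, 0, 0, 0, 0.2],
])

```text
time: 21.55
tool_pos: [0.5539, -0.228, 0.1133]
tcp_rot: [-1.568, 0.113, -0.114]
wrist_force: [0.4, 0.2, -2.8]
width: 0.294
```

Run:
```python
from jig import *
s=st(); plan([.5539,-.2278,.113],-.1445,1)
w=read_camera('wrist'); np.save('w5.npy',w,allow_pickle=True); cv2.imwrite('pics/k.png',cv2.resize(w['img'][130:290,180:340],None,fx=3.7,fy=3.7,interpolation=cv2.INTER_CUBIC))
print('cross',proj(w,[[.5535,-.2280,.036]]),'foot edge front',proj(w,[[.5535+.0203*.144,-.2280+.020*.99,.036]]))
```

```text
t 21.55 p [ 0.5539 -0.228   0.1133] R [ 0.99   0.     0.144 -0.144 -0.001  0.99   0.    -1.    -0.001] F [ 0.4  0.2 -2.8] w 0.294
total deg 0.04438086501048632 dist 0.00036301255898332806
[-0.0, 0.0003, 0.0002, 0.0005, 0.0003, 0.0005]
cross [[255.78641314 204.87149993]] foot edge front [[255.87305823 175.33580941]]
```

View pics/k.png

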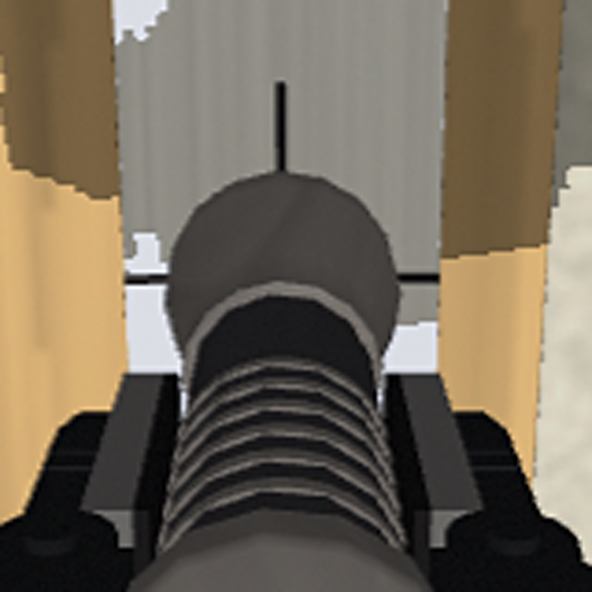

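The cross lines show at crop x≈281, y≈279. The foot's centre is at x≈283 and its front rim at y≈172 (expected ~170), so alignment is within about 0.4 mm. Lowering and pressing.

>>> jog_arm([
  [-0.0003, 0.002, 0.0002, 0, 0, 0, 0.2],
  [0, 0.0015, 0, 0, 0, 0, 0.2],
  [0, 0, 0, 0, 0, 0, 0.2],
], force=100)

```text
time: 21.98
tool_pos: [0.554, -0.228, 0.1113]
tcp_rot: [-1.569, 0.113, -0.114]
wrist_force: [-1.5, 1.2, 0.9]
width: 0.297
```

>>> jog_arm([
  [0, 0.003, 0, 0, 0, 0, 0.2],
  [0, 0.003, 0, 0, 0, 0, 0.2],
])

```text
time: 22.22
tool_pos: [0.5544, -0.228, 0.1076]
tcp_rot: [-1.569, 0.112, -0.115]
wrist_force: [-4.0, 2.0, 10.0]
width: 0.292
```

>>> jog_arm([
  [-0.0004, 0.003, 0, 0, 0, 0, 0.2],
  [0, 0.003, 0, 0, 0, 0, 0.2],
  [0, 0.002, 0, 0, 0, 0, 0.2],
])

```text
time: 22.6
tool_pos: [0.5545, -0.2279, 0.1042]
tcp_rot: [-1.569, 0.111, -0.115]
wrist_force: [-4.0, 2.6, 10.5]
width: 0.293
```

>>> jog_arm([
  [-0.0005, 0.003, 0, 0, 0, 0, 0.2],
  [0, 0.003, 0, 0, 0, 0, 0.2],
])

```text
time: 22.85
tool_pos: [0.5546, -0.2279, 0.1011]
tcp_rot: [-1.569, 0.11, -0.116]
wrist_force: [-3.1, 2.2, 7.1]
width: 0.293
```

>>> jog_arm([
  [0, 0.002, 0, 0, 0, 0, 0.2],
  [0, 0, 0, 0, 0, 0, 0.2],
])

```text
time: 23.1
tool_pos: [0.5545, -0.2279, 0.1005]
tcp_rot: [-1.569, 0.11, -0.116]
wrist_force: [-2.8, 2.6, 6.0]
width: 0.298
```

>>> jog_arm([
  [0, 0.002, 0, 0, 0, 0, 0.2],
  [0, 0.0015, 0, 0, 0, 0, 0.2],
])

```text
time: 23.35
tool_pos: [0.5548, -0.228, 0.0982]
tcp_rot: [-1.57, 0.11, -0.116]
wrist_force: [-4.3, 1.7, 9.1]
width: 0.291
```

Run:
```python
from h import *
for w,p,rv in((np.load('w5.npy',allow_pickle=True).item(),[.5539,-.228,.1133],[-1.568,.113,-.114]),(read_camera('wrist'),readout.read_state()['tool_pos'],readout.read_state()['tcp_rot'])):
    Q=R.from_rotvec(rv).inv().apply(cloud(w)-np.array(p)); k=(abs(Q[:,0])<.012)&(abs(Q[:,2])<.014)&(Q[:,1]>-.055)&(Q[:,1]<-.02)
    q=Q[k]; print(len(q),np.percentile(q[:,1],[5,20,50]))
```

```text
5293 [-0.04475108 -0.04421133 -0.04348154]
5308 [-0.04471652 -0.04418487 -0.04345717]
```

>>> jog_arm([
  [0, -0.004, 0, 0, 0, 0, 0.2],
  [-0.0005, -0.004, 0, 0, 0, 0, 0.2],
  [0, -0.003, 0, 0, 0, 0, 0.2],
  [0, 0, 0, 0, 0, 0, 0.2],
])

```text
time: 23.9
tool_pos: [0.5552, -0.2285, 0.1116]
tcp_rot: [-1.571, 0.108, -0.118]
wrist_force: [-0.2, 0.7, -3.2]
width: 0.297
```

No grip slip (the cap height in the tool frame is unchanged), and the force peaked, collapsed and then rose again at the stop. The punch tripped. Lifting and returning it to the pad.

>>> jog_arm([
  [0, -0.015, 0, 0, 0, 0, 0.2],
  [0, -0.025, 0, 0, 0, 0, 0.2],
  [0, -0.025, 0, 0, 0, 0, 0.2],
  [0, 0, 0, 0, 0, 0, 0.2],
])

```text
time: 24.4
tool_pos: [0.5543, -0.228, 0.177]
tcp_rot: [-1.57, 0.11, -0.116]
wrist_force: [0.8, 0.7, -3.6]
width: 0.297
```

Run:
```python
from h import *
s=st(); plan([.4525,.333,.175],-.1445,13)
w=read_camera('wrist'); cv2.imwrite('pics/l.png',w['img'])
```

```text
t 24.4 p [ 0.5543 -0.228   0.177 ] R [ 0.99   0.004  0.144 -0.144 -0.002  0.99   0.004 -1.    -0.002] F [ 0.8  0.7 -3.6] w 0.297
total deg 0.2534750776244919 dist 0.5701637793773902
[-0.0139, 0.0, 0.0416, 0.0001, 0.0, 0.0003]
[-0.0139, 0.0, 0.0416, 0.0001, 0.0, 0.0003]
[-0.0139, 0.0001, 0.0416, 0.0001, 0.0, 0.0003]
[-0.0139, 0.0001, 0.0416, 0.0001, 0.0, 0.0003]
[-0.0139, 0.0001, 0.0416, 0.0001, 0.0, 0.0003]
[-0.0139, 0.0001, 0.0416, 0.0001, 0.0, 0.0003]
[-0.0139, 0.0001, 0.0416, 0.0001, 0.0, 0.0003]
[-0.014, 0.0001, 0.0416, 0.0001, 0.0, 0.0003]
[-0.014, 0.0001, 0.0416, 0.0001, 0.0, 0.0003]
[-0.014, 0.0001, 0.0416, 0.0001, 0.0, 0.0003]
[-0.014, 0.0001, 0.0416, 0.0001, 0.0, 0.0003]
[-0.014, 0.0001, 0.0416, 0.0001, 0.0, 0.0003]
[-0.014, 0.0001, 0.0416, 0.0001, 0.0, 0.0003]
```

>>> jog_arm([
  [-0.014, -0.002, 0.042, 0, 0, 0.003, 0.2],
  [-0.014, -0.002, 0.042, 0, 0, 0, 0.2],
  [-0.014, -0.002, 0.042, 0, 0, 0, 0.2],
  [-0.014, -0.002, 0.042, 0, 0, 0, 0.2],
  [-0.014, -0.002, 0.042, 0, 0, 0, 0.2],
  [-0.014, -0.002, 0.042, 0, 0, 0, 0.2],
  [-0.014, -0.002, 0.042, 0, 0, 0, 0.2],
  [-0.014, -0.002, 0.042, 0, 0, 0, 0.2],
  [-0.014, -0.002, 0.042, 0, 0, 0, 0.2],
  [-0.014, -0.002, 0.042, 0, 0, 0, 0.2],
])

```text
time: 25.7
tool_pos: [0.4656, 0.218, 0.1809]
tcp_rot: [-1.57, 0.136, -0.102]
wrist_force: [0.4, 0.5, -3.1]
width: 0.298
```

Run:
```python
from h import *
s=st(); plan([.4525,.333,.14],-.1445,4)
```

```text
t 25.7 p [0.4656 0.218  0.1809] R [ 0.988 -0.022  0.151 -0.151 -0.001  0.989 -0.021 -1.    -0.004] F [ 0.4  0.5 -3.1] w 0.298
total deg 1.2958397472965943 dist 0.12271623594901761
[-0.0073, 0.0103, 0.028, 0.001, -0.0017, -0.0053]
[-0.0073, 0.0103, 0.028, 0.001, -0.0017, -0.0053]
[-0.0074, 0.0103, 0.028, 0.001, -0.0017, -0.0053]
[-0.0074, 0.0102, 0.028, 0.001, -0.0017, -0.0053]
```

>>> jog_arm([
  [-0.007, 0.01, 0.028, 0.001, -0.002, -0.007, 0.2],
  [-0.007, 0.01, 0.028, 0.001, -0.002, -0.007, 0.2],
  [-0.007, 0.01, 0.028, 0.001, -0.002, -0.007, 0.2],
  [-0.007, 0.01, 0.028, 0.001, -0.002, -0.006, 0.2],
  [0, 0, 0, 0, 0, 0, 0.2],
])

```text
time: 26.32
tool_pos: [0.4479, 0.3373, 0.1318]
tcp_rot: [-1.574, 0.11, -0.107]
wrist_force: [-0.1, 0.2, -2.4]
width: 0.297
```

Run:
```python
from h import *
s=st(); plan([.4525,.333,.095],-.1445,3)
```

```text
t 26.32 p [0.4479 0.3373 0.1318] R [ 0.99  -0.002  0.138 -0.138 -0.006  0.99  -0.001 -1.    -0.006] F [-0.1  0.2 -2.4] w 0.297
total deg 0.5225500008823782 dist 0.03738315977640068
[0.0017, 0.0123, -0.0011, 0.0021, 0.0022, -0.0005]
[0.0017, 0.0123, -0.0012, 0.0021, 0.0022, -0.0005]
[0.0017, 0.0123, -0.0012, 0.0021, 0.0022, -0.0005]
```

>>> jog_arm([
  [0.002, 0.014, -0.001, 0.005, 0.004, 0, 0.2],
  [0.002, 0.014, -0.001, 0, 0.002, 0, 0.2],
  [0.001, 0.012, -0.001, 0, 0, 0, 0.2],
  [0, 0, 0, 0, 0, 0, 0.2],
])

```text
time: 26.82
tool_pos: [0.4515, 0.3299, 0.0865]
tcp_rot: [-1.572, 0.119, -0.111]
wrist_force: [1.1, -0.4, -3.3]
width: 0.297
```

Run:
```python
from h import *
s=st(); plan([.4525,.333,.0825],-.1445,2)
```

```text
t 26.82 p [0.4515 0.3299 0.0865] R [ 0.989 -0.005  0.146 -0.146 -0.004  0.989 -0.005 -1.    -0.005] F [ 1.1 -0.4 -3.3] w 0.297
total deg 0.3998153327699875 dist 0.00520080224685265
[0.0003, 0.002, 0.0016, 0.0024, -0.0009, -0.0023]
[0.0003, 0.002, 0.0016, 0.0024, -0.0009, -0.0023]
```

>>> jog_arm([
  [0.001, 0.002, 0.003, 0.005, -0.001, -0.005, 0.2],
  [0, 0.002, 0, 0, 0, 0, 0.2],
  [0, 0.001, 0, 0, 0, 0, 0.2],
  [0, 0, 0, 0, 0, 0, 0.2],
])

```text
time: 27.32
tool_pos: [0.4543, 0.3333, 0.0827]
tcp_rot: [-1.565, 0.112, -0.117]
wrist_force: [0.5, -0.5, -2.9]
width: 0.296
```

>>> jog_arm([
  [0, 0.0015, 0, -0.003, 0, 0, 0.2],
  [0, 0.001, 0, 0, 0, 0, 0.2],
  [0, 0.0005, 0, 0, 0, 0, 0.2],
  [0, 0, 0, 0, 0, 0, 0.2],
])

```text
time: 27.82
tool_pos: [0.4546, 0.3337, 0.0814]
tcp_rot: [-1.568, 0.112, -0.117]
wrist_force: [-1.1, -1.0, 0.6]
width: 0.3
```

Contact. Releasing, opening fully (slowly), then straight up.

>>> jog_arm([
  [0, 0, 0, 0, 0, 0, 0.4],
  [0, 0, 0, 0, 0, 0, 0.7],
  [0, 0, 0, 0, 0, 0, 1],
  [0, 0, 0, 0, 0, 0, 1],
  [0, 0, 0, 0, 0, 0, 1],
  [0, -0.03, 0, 0, 0, 0, 1],
  [0, -0.04, 0, 0, 0, 0, 1],
  [0, -0.05, 0, 0, 0, 0, 1],
  [0, -0.05, -0.03, 0, 0, 0, 1],
  [0, 0, -0.05, 0, 0, 0, 1],
])

```text
time: 29.08
tool_pos: [0.4432, 0.2554, 0.256]
tcp_rot: [-1.568, 0.107, -0.115]
wrist_force: [1.1, -1.1, 0.9]
width: 1.002
```

Run:
```python
from h import *
s=st(); w=read_camera('wrist'); P=cloud(w)
k=(np.hypot(P[:,0]-.453,P[:,1]-.333)<.04)&(P[:,2]>.115)&(P[:,2]<.14); Q=P[k]
print('cap',len(Q),cv2.minEnclosingCircle(Q[:,:2].astype(np.float32)),np.median(Q[:,2]))
plan([.5576,-.185,.20],-.1445,10)
```

```text
t 29.07 p [0.4432 0.2554 0.256 ] R [ 0.99   0.005  0.141 -0.141 -0.001  0.99   0.005 -1.     0.   ] F [ 1.1 -1.1  0.9] w 1.002
cap 1456 ((0.45447978377342224, 0.3345704674720764), 0.016293110325932503) 0.1245251787633915
total deg 0.456913636684365 dist 0.45287538555364765
[0.0178, 0.0057, -0.0413, 0.0008, 0.0001, 0.0001]
[0.0178, 0.0056, -0.0413, 0.0008, 0.0001, 0.0001]
[0.0178, 0.0056, -0.0413, 0.0008, 0.0001, 0.0001]
[0.0178, 0.0056, -0.0413, 0.0008, 0.0001, 0.0001]
[0.0178, 0.0055, -0.0413, 0.0008, 0.0001, 0.0001]
[0.0178, 0.0055, -0.0413, 0.0008, 0.0001, 0.0001]
[0.0178, 0.0055, -0.0413, 0.0008, 0.0001, 0.0001]
[0.0178, 0.0054, -0.0413, 0.0008, 0.0001, 0.0001]
[0.0178, 0.0054, -0.0413, 0.0008, 0.0001, 0.0001]
[0.0178, 0.0054, -0.0413, 0.0008, 0.0001, 0.0001]
```

The punch stands upright on the pad: its cap is at the same height as before, 2–3 mm from the pad's centre. Final check of the jig next.

>>> jog_arm([
  [0.018, 0.003, -0.041, 0, 0, 0, 1],
  [0.018, 0.003, -0.041, 0, 0, 0, 1],
  [0.018, 0.003, -0.041, 0, 0, 0, 1],
  [0.018, 0.003, -0.041, 0, 0, 0, 1],
  [0.018, 0.003, -0.041, 0, 0, 0, 1],
  [0.018, 0.003, -0.041, 0, 0, 0, 1],
  [0.018, 0.003, -0.041, 0, 0, 0, 1],
  [0.018, 0.003, -0.041, 0, 0, 0, 1],
  [0.018, 0.003, -0.041, 0, 0, 0, 1],
  [0, 0, 0, 0, 0, 0, 1],
])

```text
time: 30.38
tool_pos: [0.5495, -0.1519, 0.2269]
tcp_rot: [-1.573, 0.113, -0.115]
wrist_force: [-0.9, 1.2, 1.0]
width: 0.995
```

```bash
python3 chk2.py
python3 - <<'E'
from h import *
i=cv2.imread('pics/h.png'); cv2.imwrite('pics/m.png',cv2.resize(i[60:300,150:370],None,fx=2.4,fy=2.4,interpolation=cv2.INTER_CUBIC)[:590])
c=read_camera('top'); a=cv2.imread('pics/a.png'); 
cv2.imwrite('pics/n.png',np.hstack([c['img']]))
E
```

```text
t 30.38 p [ 0.5495 -0.1519  0.2269] R [ 0.99   0.001  0.144 -0.144 -0.006  0.99   0.002 -1.    -0.005] F [-0.9  1.2  1. ] w 0.995
plate 7697 (array([ 0.5582, -0.1933]), array([0.1485, 0.0569]), 81.66) 0.03721370165158916
fence 2522 (array([ 0.5743, -0.1301]), array([0.0573, 0.078 ]), 81.73) 0.047264691171613776
bedall 20902 (array([ 0.5455, -0.1956]), array([0.1996, 0.1301]), 81.69) 0.014860038293561306
left edge [-0.0083 -0.0154] right [-0.0043  0.0399]
bottom [-0.0006 -0.0701] top [0.0004 0.0784] top range [0.0784 0.0784]
fence inner y [0.0004 0.0804]
inner x [0.006  0.0393]
th -0.14503686084072884 o [ 0.5455 -0.1956]
0.91 [267.5, 237.5] [[ 0.550706   -0.22840764  0.036     ]] [ 0.00989299 -0.03171076]
0.78 [72.2, 141.5] [[ 0.37719375 -0.1009778   0.036     ]] [-0.18021478  0.0693036 ]
```

View pics/m.png

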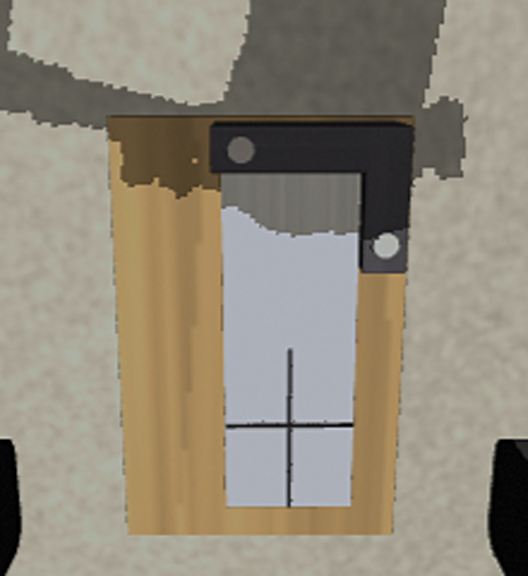

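View pics/n.png

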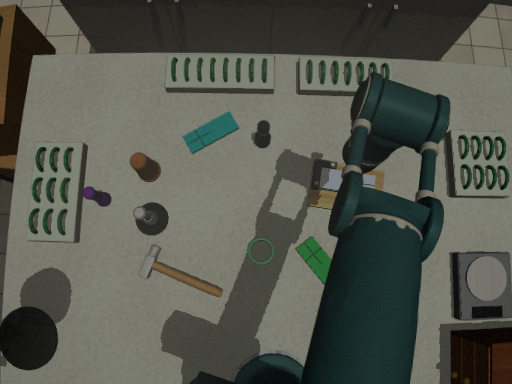

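The close-up shows the plate flush in the corner, with no gap at row 172 or column 360 and the cross at (290,426). The top view shows the punch upright on its pad and every other item where it was.

```bash
python3 -c "
from workcell import bot; print(bot.finish_job())"
```

```text
the job is handed in; nothing more can be done
None
```

The job is done and handed in at about 30 s of the 69 s allowed.

**What I did:** I laid the loose plate on the first one with its cross at the end away from the end fence. I pushed it against both fences and let go. I then stood the punch on the cross and pressed about 13 mm, and stood it back upright on its pad.

**What the last checks showed:**
- **Plate:** its free end sits 70.1 mm from the jig centre (70 mm when squared). Its angle matches the fences to about 0.1°, and the fence gaps matched those of the known squared plain plate to about 0.5 mm. Its top is at the height expected for the stack.
- **Punching:** the foot was within about 0.4 mm of the cross before I lowered it. While I pressed, the tool then drifted about 0.6–0.9 mm towards the side fence. The push rose to about 10 N, fell to 6 N, then rose again at the stop, and the grip did not slip. I take that as tripped.
- **Punch parking:** it stands at its original height, about 3 mm from the pad's centre. The top view showed the other items it could see unmoved. The jar and part of the green plate were behind the arm.

**What disagreed:**
- The trained network's position for the cross was 1 to 3 mm off my line measurement, so I used the lines, which agree with the geometry.
- In the last view the plate's far edge read about 2 mm short of the end fence; I put that down to the raised fence hiding it, since the free end is where it should be.
- I could not see a punch mark in the pictures.

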